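# Return tray tags through the twisting tag chute

## Robot

A 7-joint arm with a two-finger parallel gripper is mounted at the origin on the work surface. World frame = base frame: x ahead of the robot, y to its left, z up, the work surface at z = 0. Lengths are in mm, angles in rad, forces in N, time in s.
With the tool pointing down it reaches from about 400 to 875 mm from the base axis. Payload 19.3 kg.
Tool frame: the origin (TCP) lies on the mounting face of the last link; the fingertips stand 173 mm ahead of it and the grasp point (between the pads) lies 155 mm ahead of it; z points along the fingers, y is the line along which they close (so a half turn about z gives the same grasp; the last joint's range is limited). The gripper opens to 85 mm and grips with 20 to 120 N. Pads are 22 mm wide; open, the fingers measure 114 mm over their backs; the gripper's body (76 mm by 85 mm) begins 54 mm behind the grasp point. The pads swing forward as they close: fully open they stand 13 mm farther back than shut.
Start: joints at [-1.317, 0.521, -0.036, 1.599, 0.021, 1.021, -0.113], TCP at [198.877, 592.51, 404.691] pointing down, gripper open.
Joint ranges: [-2.91, 2.91], [-0.3, 2.13], [-1.5, 1.42], [0.17, 2.43], [-1.26, 4.41], [0.16, 1.93], [-2.52, 2.52]. Speed limits (rad/s): [1.89, 1.89, 2.39, 2.39, 3.01, 3.01, 3.01].

## Interface

Orientations are given as a rotation vector (axis times angle).
In Python, from cell import arm, snapshot, camera_info, models gives the robot as it stands.
- The arm moves only by the shell command python3 -m creep 'ROWS' [FORCE]. ROWS is text: rows parted by semicolons, each of 7 numbers parted by spaces: the finger opening in m, from 0 to 0.0854, then the shift along the tool's x, y, z in m, then the turn, a rotation vector about the tool's x, y, z in degrees. A call has 1 to 12 rows; each row is the pose to reach, as a shift and turn from the pose commanded when the call began, along the tool's axes at that moment; what a row does not reach only later rows make up. A row lasts 1/8 s, in which the tool goes at most 62.5 mm and 10.7 degrees, less where a joint would pass 70% of its speed; a pose out of reach is approached as far as the arm can. A call with a gripper value outside its range is refused whole. The fingers move at their own pace and stop on an object; FORCE is the grip in N (left out, the last holds). Time passes only in rows, so rows that repeat a pose let the fingers close. It gives the time, the measured TCP pose, the force, the opening and the grip force at its end, in the units of the state.
- arm.get_obs(): the state, without advancing time (a new reading comes with each control period).
- snapshot(name): name is "scene" or "top" or "wrist"; returns the picture (420x560x3 uint8, red, green, blue); there is no depth.
- camera_info(name): a dict with "fx", "fy", "cx", "cy" (pixels), "world_from_camera" (4x4, takes a point from camera to world coordinates); the wrist camera has in their place "mount" (4x4, takes a point from camera to tool coordinates, whose origin is the TCP and whose axes are the flange's). Camera axes: x right, y up, looking along -z (the intrinsics and any distortion apply to the point x, -y, -z); pixel columns grow to the right and rows downward; lengths in mm; the calibration is good to about 2 mm. A picture is of the moment at which its call begins: read the wrist's pose just before it. camera_info takes no time and is no camera call.
- arm.finish_job(): hands the job in; it is judged then, once.
Trained networks look in the newest picture that a camera, given by its name, has taken for a name from the list of things; names that differ only in an ending like _2 or _b are one class to them, and where a whole thing is asked for, a point or a joint stands for the part that bears it (a point fixed in the world has none). Each returns a list of dicts, best first, with "score" (0 to 1); they miss things now and then, are a little off and sometimes report something else, mostly with a low value. They report only what shows in the picture. A call takes as long as a camera call. They do not tell look-alikes from the thing itself.
- models.boxes_of(camera, thing): "rect" ([left, top, right, bottom] in pixels, round what is visible of it).
The state is a dict: "t": time; "joint_positions": joint angles; "joint_vel": joint speeds; "joint_efforts": joint torques, N m; "tcp_pos": TCP position; "orientation": TCP orientation; "force": force on the tool from outside, world axes, zero at the start; "ft_torque": the same for the moment, N m; "grip_width": finger opening in mm; "finger_force": force on a finger pad.
Only numpy, scipy, OpenCV 4.12 (cv2) and the standard library are available. Lean on these libraries where they do the work, as an engineer would, in place of code of your own. Each camera call takes 0.05 s, during which the arm holds its last target. There are 200 camera calls.

## Task

Unlock the tag chute by sliding the small flush switch in the groove of its white block fully open, then drop every grey tag lying framed face up on the rubber mat through the chute's twisted guide, so that each lands turned over, smooth side up, in the catch tray. Only the chute may turn a tag over, not the hand. When all the tags are down, slide the switch fully back to lock the chute, and leave the cups, pots and other things on the counter where they are.

Things in the scene. Friction and masses are not known exactly. Their poses are not given: they have to be found in the camera images.
- mouth (a point): Release point over the chute's mouth. x: level, downhill; y: level, across the mouth towards the lock block; z up. A tag let go with its centre here (within 5 mm sideways, 8 mm along x, 10 mm up, squared to 5 degrees), level or tipped nose-down along x, framed face up, its 42 mm length along y, slides into the guide. Grip it across the 42 mm, fingers at +y and -y. The slope is 39 mm straight below.
- guide_top (a point): Middle of the guide's upper end; the lock's tongue bars it when shut. Chute: fixed polished steel on a post, 0.28 m tall. Mouth: open slope 100 mm wide, 58 degrees steep, with 15 mm side lips, its top edge 32 mm uphill of and 12 mm above point mouth. Two upright lead-in rods stand 29 to 48 mm downhill of point mouth, their tops 6 mm above it. Nothing else by the mouth is higher.
- guide_foot (a point): End of the straight part of the guide: eight steel rods round a slot 53 by 17 mm, twisted half a turn over 158 mm, then bending level over the catch tray. It turns the tag over about its way of travel. A tag takes about 1 s from mouth to tray.
- tray_mid (a point): Middle of the inner floor of the grey catch tray at the foot of the chute (fixed to it): inside 273 mm along x by 156 mm along y, walls 34 mm high (45 mm at the far end); its -x end lies beneath the guide. x points downhill, y and z as for the mouth.
- lock (a joint): Position of the chute's lock slide, m: 0 = shut (tongue across the slot), 0.018 = open; it slides along the groove away from the chute to open, stops at both ends, has no spring and stays where left, and takes about 2 N to move.
- lock_nub (a point): Centre of the top of the lock slide's bare steel nub: 26 mm across the groove, 10 mm along it, 8 mm tall, sunk flush (1 mm below the rim) in a groove in the top of a white block (70 by 120 mm, top 231 mm above the table) beside the mouth. Axes as for point mouth: +y is the way it opens. This point moves with the slide.
- groove_mid (a point): Middle of the groove, level with the block's top. Groove: 34 mm wide (x), 10 mm deep, 120 mm long (y), open at both ends, floor black. Shut, the nub's centre is 12 mm to -y of here; open, 6 mm to +y. So a fingertip has 43 mm of groove behind the shut nub on its -y side and 49 mm behind the open one on its +y side. Beyond the -y end lies the mouth, up to 272 mm above the table.
- mat: Black rubber returns mat, fixed, 380 by 360 mm, 3 mm thick, on which the tags lie; origin at the centre of its underside.
- tag1_c (a point): A returned tray tag: a grey plastic plate with rounded edges, 30 mm (x) by 42 mm (y) by 8 mm thick. Its +z face has a raised frame round a shallow white panel; the other face is plain and smooth. About 30 g. This point is its centre, 4 mm above its underside. Starts lying on the mat framed face up (z up). May be absent.
- tag2_c (a point): A returned tray tag: a grey plastic plate with rounded edges, 30 mm (x) by 42 mm (y) by 8 mm thick. Its +z face has a raised frame round a shallow white panel; the other face is plain and smooth. About 30 g. This point is its centre, 4 mm above its underside. Starts lying on the mat framed face up (z up). May be absent.
- tag3_c (a point): A returned tray tag: a grey plastic plate with rounded edges, 30 mm (x) by 42 mm (y) by 8 mm thick. Its +z face has a raised frame round a shallow white panel; the other face is plain and smooth. About 30 g. This point is its centre, 4 mm above its underside. Starts lying on the mat framed face up (z up). May be absent.
- tag4_c (a point): A returned tray tag: a grey plastic plate with rounded edges, 30 mm (x) by 42 mm (y) by 8 mm thick. Its +z face has a raised frame round a shallow white panel; the other face is plain and smooth. About 30 g. This point is its centre, 4 mm above its underside. Starts lying on the mat framed face up (z up). May be absent.
- tag5_c (a point): A returned tray tag: a grey plastic plate with rounded edges, 30 mm (x) by 42 mm (y) by 8 mm thick. Its +z face has a raised frame round a shallow white panel; the other face is plain and smooth. About 30 g. This point is its centre, 4 mm above its underside. Starts lying on the mat framed face up (z up). May be absent.
- tag6_c (a point): A returned tray tag: a grey plastic plate with rounded edges, 30 mm (x) by 42 mm (y) by 8 mm thick. Its +z face has a raised frame round a shallow white panel; the other face is plain and smooth. About 30 g. This point is its centre, 4 mm above its underside. Starts lying on the mat framed face up (z up). May be absent.
- sauce_cup: Bystander, not to be disturbed: small white sauce cup, 44 mm across, 30 mm tall, at the mat's far edge; origin at the centre of its underside when upright.
- pudding_pot: Bystander, not to be disturbed: clear pudding pot, 54 mm across, 39 mm tall, at the mat's far edge; origin at the centre of its underside when upright.
- spoon: Bystander, not to be disturbed: steel spoon, 150 mm long, lying on the near edge of the mat; origin at the centre of its underside (middle of the spoon).
- chili_jar: Bystander, not to be disturbed: jar, 64 mm across, 90 mm tall; origin at the centre of its underside when upright.
Not all that is in view belongs to the job. What is shaped like the part that bears tag5_c but red or turquoise is not meant.

How it is judged:
By the outcome, as a careful person would: the job done as asked, in the order asked, and still so for the second after the job is handed in, with the robot touching nothing.
Of tag1, tag2, tag3, tag4, tag5, tag6 only 4 to 6 are there at a start; the rules pass over those that are not, and their reading is None.
At some moment in a run one of tag1, tag2, tag3, tag4, tag5, tag6 may be knocked a few centimetres aside while the robot is not near it.
It also fails if it takes over 210 s, if anything falls off the work surface, if the arm or the gripper's body presses on something with over 40 N, if the wrist force passes 120 N, or if a joint passes its speed limit or range.

## Working session

There is one attempt and no reset: what is moved stays moved. The work goes in short steps, Python scripts to look and compute and a shell command to move; the robot and the scene stay as the last step left them, time stands still between calls to the robot, and variables do not carry over. Pictures are saved under pics/ and viewed, at most 14 in all, crops included, and the job is handed in when it is done.

```bash
mkdir -p pics; ls; python3 - <<'E'
from cell import arm, snapshot, camera_info, models
import cv2
for n in ("scene","top","wrist"):
    im=snapshot(n); cv2.imwrite(f"pics/{n}0.png",im[:,:,::-1]); 
    i=camera_info(n); print(n,i)
    if n!="wrist":
        for th in ("tag5_c","lock_nub","mat","sauce_cup","pudding_pot","spoon","chili_jar"):
            print(th,[(round(d['score'],2),[round(float(v)) for v in d['rect']]) for d in models.boxes_of(n,th)][:10])
print(arm.get_obs())
E
```

```text
pics
scene {'fx': 414.79988191029855, 'fy': 414.79988191029855, 'cx': 275.59443636273363, 'cy': 207.43633459626787, 'world_from_camera': array([[ 8.50469911e-01, -3.17498218e-01,  4.19399346e-01,
         9.94885749e+02],
       [ 5.25978834e-01,  5.02871348e-01, -6.85905732e-01,
        -7.54000187e+02],
       [ 6.86993264e-03,  8.03937366e-01,  5.94674294e-01,
         7.76062166e+02],
       [ 0.00000000e+00,  0.00000000e+00,  0.00000000e+00,
         1.00000000e+00]])}
tag5_c [(0.89, [164, 365, 184, 387]), (0.64, [237, 290, 254, 303]), (0.59, [191, 391, 224, 412])]
lock_nub []
mat [(0.72, [125, 221, 333, 383]), (0.21, [256, 135, 382, 245])]
sauce_cup [(0.85, [294, 276, 313, 299])]
pudding_pot [(0.69, [243, 331, 270, 362])]
spoon []
chili_jar [(0.71, [258, 134, 384, 245]), (0.6, [354, 227, 381, 266]), (0.16, [238, 333, 267, 362])]
top {'fx': 447.6157975592666, 'fy': 447.6157975592666, 'cx': 274.6043014115705, 'cy': 207.2118664215844, 'world_from_camera': array([[ 2.81175014e-02,  9.94237704e-01, -1.03444647e-01,
         4.70518204e+02],
       [-9.99229696e-01,  3.07901415e-02, 
[... 1082 characters left out ...]
oint_positions': array([-1.31721489,  0.52141684, -0.0363311 ,  1.59950188,  0.02119923,
        1.02109688, -0.11280389]), 'joint_vel': array([ 0.00060949,  0.00093553, -0.00011859, -0.00277708, -0.00037606,
       -0.00020879,  0.00040949]), 'joint_efforts': array([-3.18470657e-04, -9.26769161e+01,  1.97817028e+00, -3.70232749e+01,
        1.79985166e-02,  2.04279793e-03, -4.25906009e-06]), 'tcp_pos': array([198.85319374, 592.51822305, 404.6792582 ]), 'orientation': array([-5.06404072e-01, -3.10048898e+00,  5.74962245e-05]), 'force': array([-0.03325389,  0.44130212, -0.2704336 ]), 'ft_torque': array([0.00096305, 0.00720506, 0.02633142]), 'finger_force': 0.0, 'grip_width': 85.7460170097752}
```

```bash
python3 - <<'E'
import cv2
a=cv2.imread("pics/top0.png")
c=cv2.resize(a[120:320,60:440],None,fx=2.1,fy=2.1,interpolation=cv2.INTER_CUBIC); cv2.imwrite("pics/topc.png",c)
E
```

```text
(no output)
```

View pics/topc.png

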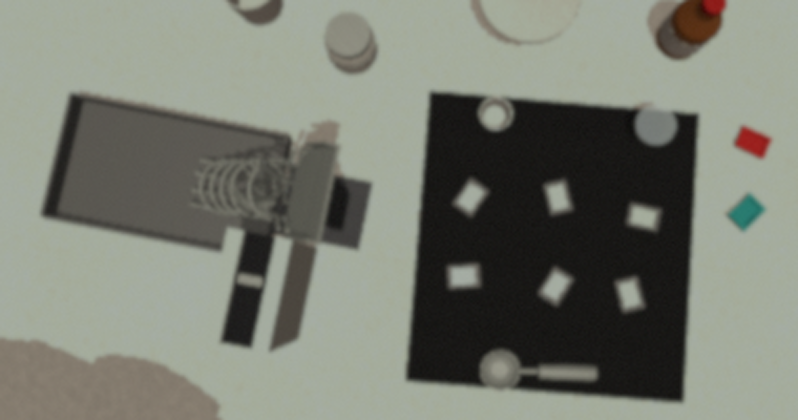

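View pics/scene0.png

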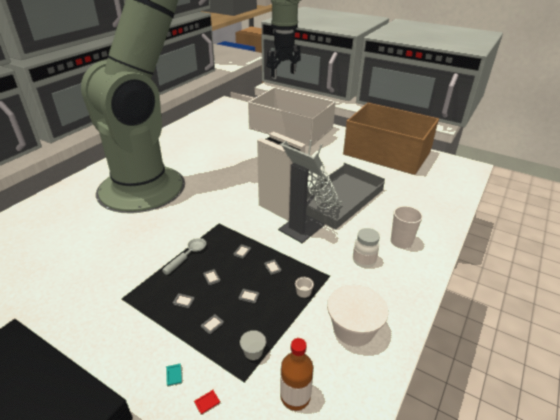

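The top view shows six tags on the mat at crop pixels (470,197), (558,197), (643,216), (463,276), (556,286) and (629,294). The red tag at (752,142) and the turquoise one at (746,212) lie off the mat and aren't meant. The nub is at crop (250,281), the slope at about (315,190), and the tray is to the left.

```bash
cat > h.py <<'E'
import numpy as np, cv2
from cell import arm, snapshot, camera_info, models
from scipy.spatial.transform import Rotation as R
def pose():
    o=arm.get_obs(); T=np.eye(4); T[:3,:3]=R.from_rotvec(o['orientation']).as_matrix(); T[:3,3]=o['tcp_pos']; return T
def cam(n,T=None):
    i=camera_info(n); return i,(i['world_from_camera'] if n!='wrist' else (pose() if T is None else T)@i['mount'])
def ray(n,uv,z,T=None):
    i,M=cam(n,T); u,v=uv
    d=M[:3,:3]@np.array([(u-i['cx'])/i['fx'],-(v-i['cy'])/i['fy'],-1]); p=M[:3,3]
    return p+d*(z-p[2])/d[2]
def proj(n,P,T=None):
    i,M=cam(n,T); c=np.linalg.inv(M)@np.append(P,1)
    return np.array([i['cx']-i['fx']*c[0]/c[2], i['cy']+i['fy']*c[1]/c[2]])
def down(yaw):  # tool pointing down; tool x along world angle yaw (deg)
    c,s=np.cos(np.radians(yaw)),np.sin(np.radians(yaw)); return np.array([[c,s,0],[s,-c,0],[0,0,-1.]])
def go(p,Rt):   # shift (m, tool axes) and turn (deg) from present
    T=pose(); s=T[:3,:3].T@(np.array(p)-T[:3,3])/1000; r=R.from_matrix(T[:3,:3].T@Rt).as_rotvec(degrees=True)
    print("shift",s.round(4),"turn",r.round(2))
def yaw(): 
    T=pose(); return np.degrees(np.arctan2(T[1,0],T[0,0]))
E
python3 - <<'E'
from h import *
im=cv2.imread("pics/top0.png"); g=cv2.cvtColor(im,cv2.COLOR_BGR2GRAY)
f=lambda x,y:(60+x/2.1,120+y/2.1)
big=cv2.resize(g,None,fx=4,fy=4,interpolation=cv2.INTER_CUBIC)
_,b=cv2.threshold(big,90,255,0)
for c in cv2.findContours(b,cv2.RETR_LIST,cv2.CHAIN_APPROX_NONE)[0]:
    a=cv2.contourArea(c)/16
    if 60<a<500:
        (x,y),wh,an=cv2.minAreaRect(c); 
        if not(250<x/4<395 and 160<y/4<315): continue
        q=cv2.boxPoints(cv2.minAreaRect(c))/4-.375
        w=np.array([ray('top',p,11) for p in q]); e=[w[1]-w[0],w[2]-w[1]]; e.sort(key=np.linalg.norm)
        print("tag?",(x/4).__round__(1),(y/4).__round__(1),w.mean(0).round(0),[round(np.linalg.norm(k)) for k in e],"long axis",np.degrees(np.arctan2(e[1][1],e[1][0])).round(1))
print("nub",ray('top',f(250,281),230))
print("groove ends",ray('top',f(258,236),231),ray('top',f(237,345),231))
print("slope corners",[ray('top',f(*p),z).round(0) for p,z in (((306,143),272),((338,147),272),((316,242),272),((289,237),200))])
print("tray",[ray('top',f(*p),z).round(0) for p,z in (((72,94),45),((43,215),45),((290,135),34),((222,250),34))])
for n in('sauce',(496,114)),('pot',(656,126)),('jar',(349,35)): print(n[0],ray('top',f(*n[1]),30 if n[0]!='jar' else 90).round(0))
print(yaw())
E
```

```text
tag? 359.7 260.1 [ 461. -302.   11.] [28, 39] long axis -165.3
tag? 324.6 256.2 [ 469. -206.   11.] [28, 39] long axis -32.0
tag? 280.7 251.5 [478. -87.  11.] [28, 39] long axis -84.4
tag? 366.3 223.2 [ 562. -320.   11.] [28, 38] long axis -100.8
tag? 325.7 213.9 [ 584. -207.   11.] [27, 39] long axis -165.0
tag? 284.1 213.8 [581. -93.  11.] [28, 39] long axis -33.1
nub [464.5275379  145.61191475 230.        ]
groove ends [511.98706589 139.38897294 231.        ] [397.82648288 155.59377521 231.        ]
slope corners [array([607.,  88., 272.]), array([604.,  55., 272.]), array([506.,  73., 272.]), array([513., 111., 200.])]
tray [array([692., 415.,  45.]), array([538., 441.,  45.]), array([650., 140.,  34.]), array([501., 219.,  34.])]
sauce [ 687. -124.   30.]
pot [ 678. -332.   30.]
jar [769.  65.  90.]
161.44753214603205
```

```bash
python3 - <<'E'
from h import *
go([503,61,520],down(81.3))
E
```

```text
shift [-0.4575 -0.4071 -0.1153] turn [-0.    0.   80.15]
```

```bash
python3 -m creep '0 -0.04 -0.035 -0.02 0 0 8;0 -0.457 -0.407 -0.115 0 0 80.2;0 -0.457 -0.407 -0.115 0 0 80.2;0 -0.457 -0.407 -0.115 0 0 80.2;0 -0.457 -0.407 -0.115 0 0 80.2;0 -0.457 -0.407 -0.115 0 0 80.2;0 -0.457 -0.407 -0.115 0 0 80.2;0 -0.457 -0.407 -0.115 0 0 80.2;0 -0.457 -0.407 -0.115 0 0 80.2;0 -0.457 -0.407 -0.115 0 0 80.2;0 -0.457 -0.407 -0.115 0 0 80.2;0 -0.457 -0.407 -0.115 0 0 80.2'
python3 - <<'E'
from h import *
go([503,61,520],down(81.3))
T=pose();np.save("T1.npy",T); im=snapshot('wrist'); cv2.imwrite("pics/w1.png",im[:,:,::-1])
E
```

```text
t: 2.35
tcp_pos: [502.5, 61.4, 519.5]
orientation: [-2.385, -2.045, 0.0]
force: [-0.9, -0.2, -0.4]
grip_width: 0.1
finger_force: 0.0
shift [-0.0003  0.0005 -0.0005] turn [-0.02 -0.01 -0.08]
```

View pics/w1.png

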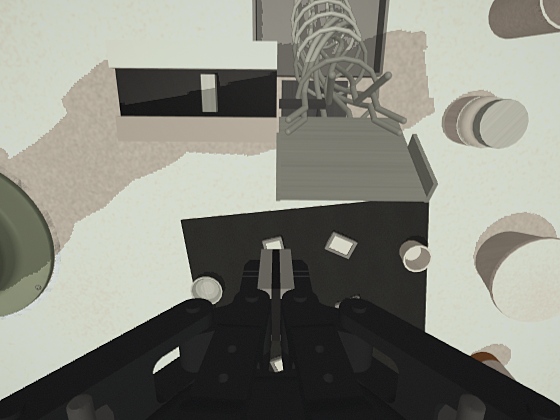

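The groove spans columns 116–277 and rows 68–116, with the nub at (208.5,93) in the shut position. The slope's upper edge runs along row 200 from column 277 to about 431, and the lead-in rods are near (290,128) and (403,128).

```bash
python3 - <<'E'
from h import *
T=np.load("T1.npy"); r=lambda u,v,z:ray('wrist',(u,v),z,T)
g=[r(116.5,68,231),r(277,68,231),r(277,116,231),r(118,116.5,231)]
print(np.round(g,1)); m=np.mean(g,0)
d=(g[0]-g[1])+(g[3]-g[2]); print("mid",m,"len",np.linalg.norm(d)/2,"w",np.linalg.norm(g[0]-g[3]),"yhead",np.degrees(np.arctan2(d[1],d[0])))
print("nub",r(208.5,93,230))
a,b=r(277,200,272),r(431,202,272); print("top edge",a,b,np.linalg.norm(a-b)); d=a-b; print(np.degrees(np.arctan2(d[1],d[0])))
print("rods",r(291,130,266),r(402,130,266))
# refine edges in enlarged crop
im=cv2.imread("pics/w1.png"); cv2.imwrite("pics/w1c.png",cv2.resize(im[30:215,260:450],None,fx=3.2,fy=3.2,interpolation=cv2.INTER_CUBIC))
E
```

```text
[[406.  174.2 231. ]
 [519.6 156.6 231. ]
 [514.6 123.7 231. ]
 [397.4 141.4 231. ]]
mid [459.40082882 148.9949639  231.        ] len 116.7575269016669 w 33.858914825409464 yhead 171.31568246533766
nub [467.37422629 147.50787948 230.        ]
top edge [506.37153227  71.21885548 272.        ] [609.13541904  53.92501197 272.        ] 104.20889332296933
170.44736309736484
rods [522.35488558 115.14181925 266.        ] [593.91597025 104.09669248 266.        ]
```

View pics/w1c.png

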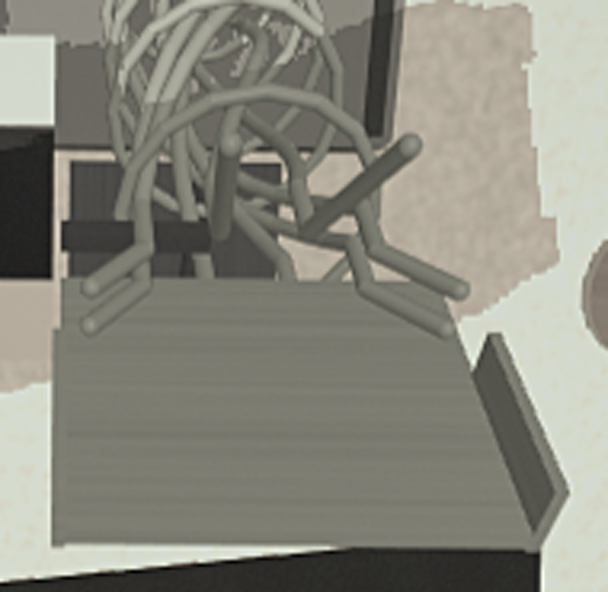

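```bash
python3 - <<'E'
from h import *
T=np.load("T1.npy"); h=np.radians(80.9); X=np.array([np.cos(h),np.sin(h),0]); Y=np.array([-np.sin(h),np.cos(h),0])
f=lambda x,y:(260+x/3.2-.3,30+y/3.2-.3)
for z in (260,264,268,272,276):
    b=ray('wrist',f(539,550),z,T); t=ray('wrist',f(568,492),z+8,T); l=ray('wrist',f(52,545),z,T)
    d=t-b; m=(b+l)/2; print(z,"lip dx,dy",(d@X).round(1),(d@Y).round(1),"width",((l-b)@Y).round(1),"mid",m.round(1),"mouth",(m+32*X).round(1), "yhead",np.degrees(np.arctan2(*(l-b)[[1,0]])).round(1))
# from scene cam: overlay candidates
for z in (264,272):
    b=ray('wrist',f(539,550),z,T);l=ray('wrist',f(52,545),z,T)
    print(z,"scene",proj('scene',b).round(1),proj('scene',l).round(1),"top",proj('top',b).round(1),proj('top',l).round(1))
im=cv2.imread("pics/scene0.png"); cv2.imwrite("pics/s0c.png",cv2.resize(im[125:250,245:395],None,fx=4.5,fy=4.5,interpolation=cv2.INTER_CUBIC))
E
```

```text
260 lip dx,dy 15.2 -0.5 width 108.6 mid [558.7  58.9 260. ] mouth [563.8  90.5 260. ] yhead 170.6
264 lip dx,dy 15.0 -0.5 width 106.7 mid [558.   60.3 264. ] mouth [563.   91.9 264. ] yhead 170.6
268 lip dx,dy 14.8 -0.4 width 104.8 mid [557.2  61.6 268. ] mouth [562.3  93.2 268. ] yhead 170.6
272 lip dx,dy 14.6 -0.3 width 102.9 mid [556.4  62.9 272. ] mouth [561.5  94.5 272. ] yhead 170.6
276 lip dx,dy 14.3 -0.2 width 101.0 mid [555.7  64.3 276. ] mouth [560.8  95.8 276. ] yhead 170.6
264 scene [313.6 160.4] [280.6 146.6] top [223.  187.4] [212.9 235.7]
272 scene [313.2 156.7] [281.2 143.5] top [221.3 188.4] [211.4 235.4]
```

View pics/s0c.png

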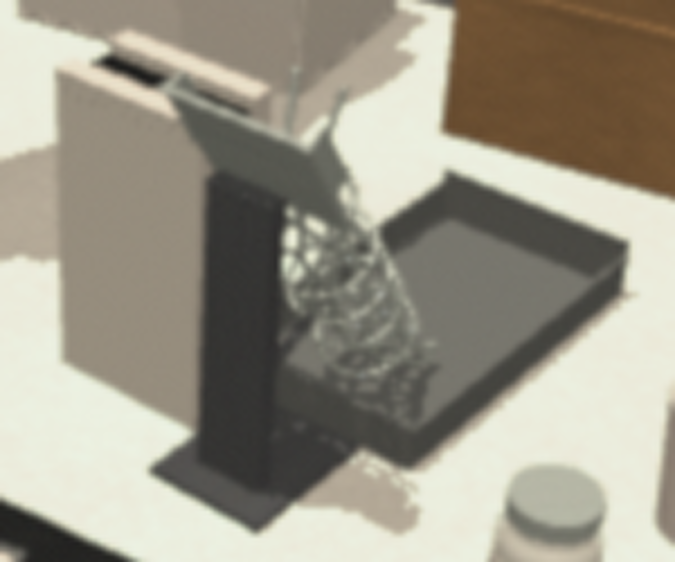

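```bash
python3 - <<'E'
from h import *
go([489.1,144.1,397],down(81.0))
E
```

```text
shift [ 0.079  -0.0254  0.1225] turn [-0.03 -0.01  0.3 ]
```

```bash
python3 -m creep '0 0.04 -0.012 0 0 0 0.3;0 0.079 -0.0254 0.01 0 0 0.3;0 0.079 -0.0254 0.05 0 0 0.3;0 0.079 -0.0254 0.09 0 0 0.3;0 0.079 -0.0254 0.11 0 0 0.3;0 0.079 -0.0254 0.1225 0 0 0.3;0 0.079 -0.0254 0.1225 0 0 0.3'
python3 - <<'E'
from h import *
im=snapshot('wrist'); cv2.imwrite("pics/w2.png",im[:,:,::-1]); T=pose()
print(proj('wrist',T[:3,:3]@[0,0,173]+T[:3,3]), ray('wrist',(203,300),230))
E
```

```text
t: 3.28
tcp_pos: [489.2, 143.9, 396.9]
orientation: [-2.388, -2.04, 0.001]
force: [-0.1, -1.2, 0.0]
grip_width: 0.2
finger_force: 0.0
[272.71403009 265.88766639] [454.79364439 134.06152488 230.        ]
```

View pics/w2.png

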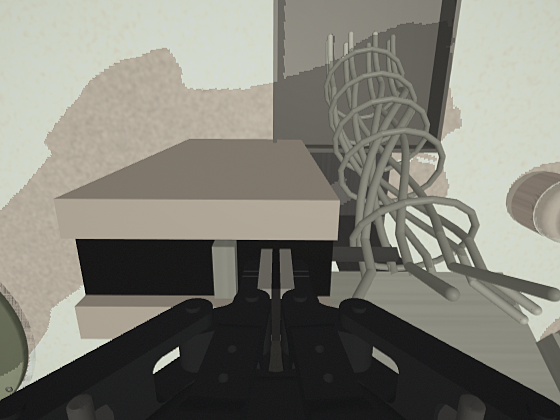

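The fingertip at (258–292, 250) is in the groove, just right (−y) of the nub at (213–236, 265).

```bash
python3 -m creep '0 0 -0.008 0 0 0 0;0 0 -0.014 0 0 0 0;0 0 -0.019 0 0 0 0;0 0 -0.024 0 0 0 0;0 0 -0.024 0 0 0 0'; python3 -m creep '0 0 -0.002 0 0 0 0;0 0 -0.003 0 0 0 0;0 0 -0.003 0 0 0 0'
```

```text
t: 3.95
tcp_pos: [465.5, 147.1, 397.2]
orientation: [-2.389, -2.039, 0.0]
force: [0.3, 0.1, 1.0]
grip_width: -0.2
finger_force: 0.0
t: 4.32
tcp_pos: [462.9, 147.4, 397.2]
orientation: [2.39, 2.039, -0.0]
force: [0.9, 0.5, 0.3]
grip_width: 0.1
finger_force: 0.4
```

```bash
python3 -m creep '0 0 -0.001 0 0 0 0;0 0 -0.002 0 0 0 0;0 0 -0.002 0 0 0 0'; python3 -m creep '0 0 -0.001 0 0 0 0;0 0 -0.002 0 0 0 0;0 0 -0.002 0 0 0 0'
python3 - <<'E'
from h import *
im=snapshot('wrist'); cv2.imwrite("pics/w3.png",im[:,:,::-1])
E
```

```text
t: 4.7
tcp_pos: [461.2, 147.7, 397.3]
orientation: [2.389, 2.038, 0.001]
force: [5.5, 0.4, -2.9]
grip_width: -0.0
finger_force: 2.8
t: 5.08
tcp_pos: [460.2, 147.8, 397.4]
orientation: [2.388, 2.036, 0.005]
force: [18.9, -2.4, -11.6]
grip_width: 0.1
finger_force: 9.2
```

View pics/w3.png

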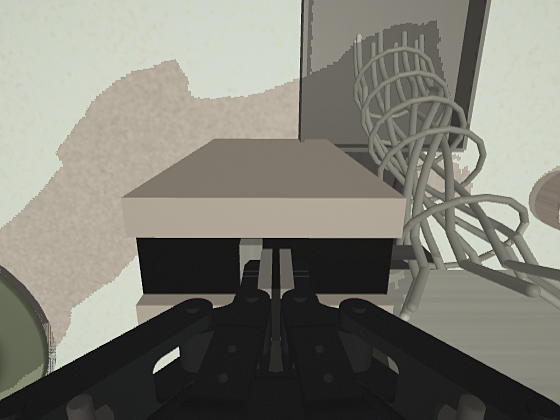

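The nub now sits at (251,265), about 13 px past the groove's middle. The force has risen to 19 N, so it is against the open stop. Next I back off, rise, and head for the mat.

```bash
cat >> h.py <<'E'
def tags(z=11.,save=None):
    T=pose(); im=snapshot('wrist')[:,:,::-1]
    if save: cv2.imwrite(save,im)
    g=cv2.resize(cv2.cvtColor(im,cv2.COLOR_BGR2GRAY),None,fx=3,fy=3,interpolation=cv2.INTER_CUBIC)
    out=[]
    for c in cv2.findContours(cv2.threshold(g,80,255,0)[1],cv2.RETR_EXTERNAL,cv2.CHAIN_APPROX_NONE)[0]:
        if cv2.contourArea(c)<500: continue
        w=np.array([ray('wrist',(q+.5)/3-.5,z,T) for q in c[:,0,:].astype(float)])[:,:2].astype(np.float32)
        (cx,cy),s,_=r=cv2.minAreaRect(w); 
        if not(24<min(s)<36 and 36<max(s)<48): continue
        b=cv2.boxPoints(r); e=max(b[1]-b[0],b[2]-b[1],key=np.linalg.norm); a=np.degrees(np.arctan2(e[1],e[0]))-90
        y=yaw(); a=y+(a-y+90)%180-90
        px=c[:,0,:].mean(0)/3
        out.append((cx,cy,a)); print("tag",round(cx,1),round(cy,1),"size",np.round(sorted(s),1),"toolx",round(a,1),"px",px.round())
    return out
def near(z,save=None):   # nearest tag to the tool axis: shift to grasp height z
    t=tags(save=save); p=pose()[:2,3]; k=min(t,key=lambda q:np.hypot(q[0]-p[0],q[1]-p[1])); go([k[0],k[1],z],down(k[2]))
E
python3 -m creep '0 0 0.004 0 0 0 0;0 0 0.006 -0.01 0 0 0;0 0 0.006 -0.06 0 0 0;0 0 0.006 -0.09 0 0 0'
python3 - <<'E'
from h import *
go([478,-87,330],down(5.6))
E
```

```text
t: 5.62
tcp_pos: [464.8, 146.8, 489.6]
orientation: [2.39, 2.039, 0.002]
force: [0.1, 0.3, 0.0]
grip_width: 0.2
finger_force: 0.0
shift [-0.2289  0.0498  0.1595] turn [ 1.000e-02 -7.000e-02  7.532e+01]
```

```bash
python3 -m creep '0.06 -0.06 0.012 0 0 0 10;0.06 -0.12 0.025 0 0 0 20;0.06 -0.17 0.037 0 0 0 30;0.06 -0.229 0.05 0.02 0 0 40;0.06 -0.229 0.05 0.08 0 0 50;0.06 -0.229 0.05 0.14 0 0 60;0.06 -0.229 0.05 0.16 0 0 70;0.06 -0.229 0.05 0.16 0 0 75.3;0.06 -0.229 0.05 0.16 0 0 75.3'
python3 - <<'E'
from h import *
near(176,"pics/w4.png")
E
```

```text
t: 6.75
tcp_pos: [478.3, -86.7, 327.4]
orientation: [-3.138, -0.156, 0.001]
force: [0.1, -0.1, 0.9]
grip_width: 60.0
finger_force: 0.0Traceback (most recent call last):
  File "<stdin>", line 2, in <module>
  File "h.py", line 38, in near
    t=tags(save=save); p=pose()[:2,3]; k=min(t,key=lambda q:np.hypot(q[0]-p[0],q[1]-p[1])); go([k[0],k[1],z],down(k[2]))
  File "h.py", line 29, in tags
    w=np.array([ray('wrist',(q+.5)/3-.5,z,T) for q in c[:,0,:].astype(float)])[:,:2].astype(np.float32)
                ~~~^^^^^^^^^^^^^^^^^^^^^^^^^
  File "h.py", line 9, in ray
    i,M=cam(n,T); u,v=uv
        ~~~^^^^^
  File "h.py", line 7, in cam
    i=camera_info(n); return i,(i['world_from_camera'] if n!='wrist' else (pose() if T is None else T)@i['mount'])
ValueError: time passes only in moves, steps and waits
```

View pics/w4.png

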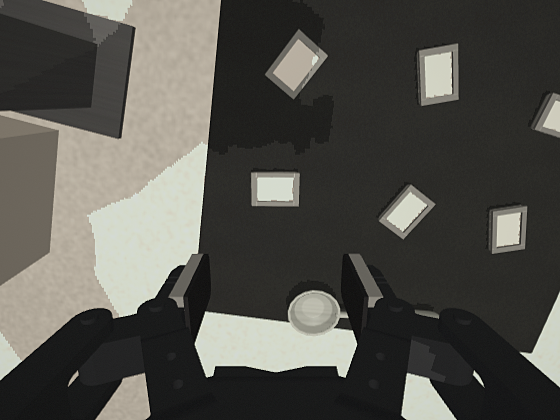

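The tag below the tool is at (275,188), framed face up. The spoon bowl is at (315,312), well clear. I'll cache the calibration, since the loop called it too often.

```bash
sed -i 's/    i=camera_info(n); return/    i=info(n); return/; s/^def pose/import functools\n@functools.cache\ndef info(n): return camera_info(n)\ndef pose/; s/<500: continue/<500 or cv2.contourArea(c)>40000: continue/' h.py
python3 - <<'E'
from h import *
near(176)
E
```

```text
tag 462.2 -303.0 size [30.5 43.5] toolx -75.0 px [509. 230.]
tag 469.6 -206.3 size [30.9 42.7] toolx 58.8 px [407. 213.]
tag 479.3 -86.4 size [31.3 42.5] toolx 5.1 px [275. 189.]
tag 585.7 -207.3 size [30.5 42.7] toolx -75.0 px [439.  75.]
tag 581.9 -93.0 size [30.4 42.5] toolx 56.8 px [297.  65.]
shift [ 0.0009 -0.0002  0.1517] turn [-0.02 -0.03  0.75]
```

```bash
python3 -m creep '0.06 0.001 0 0.05 0 0 0.7;0.06 0.001 0 0.1 0 0 0.7;0.06 0.001 0 0.14 0 0 0.7;0.06 0.001 0 0.1517 0 0 0.7;0.06 0.001 0 0.1517 0 0 0.7;0.035 0.001 0 0.1517 0 0 0.7;0.035 0.001 0 0.1517 0 0 0.7;0.035 0.001 0 0.1517 0 0 0.7;0.035 0.001 0 0.1517 0 0 0.7;0.035 0.001 0 0.1517 0 0 0.7' 30
```

```text
t: 8.1
tcp_pos: [479.7, -86.7, 177.0]
orientation: [3.138, 0.136, 0.004]
force: [-1.5, 0.9, 9.8]
grip_width: 40.5
finger_force: 29.0
```

```bash
python3 -m creep '0.035 0 0 -0.01 0 0 0;0.035 0 0 -0.06 0 0 0;0.035 0 0 -0.12 0 0 0;0.035 0 0 -0.18 0 0 0;0.035 0 0 -0.24 0 0 0;0.035 0 0 -0.3 0 0 0;0.035 0 0 -0.312 0 0 0'
python3 - <<'E'
from h import *
go([562.3,93.2,489],down(81.0))
E
```

```text
t: 8.98
tcp_pos: [478.8, -87.5, 491.4]
orientation: [-3.137, -0.135, -0.008]
force: [-0.2, 0.1, -0.7]
grip_width: 40.4
finger_force: 30.7
shift [ 0.0987 -0.1728  0.0031] turn [  0.14  -0.3  -76.07]
```

```bash
python3 -m creep '0.035 0.02 -0.03 0 0 0 -8;0.035 0.045 -0.075 0 0 0 -18;0.035 0.07 -0.12 0 0 0 -28;0.035 0.09 -0.15 0 0 0 -38;0.035 0.0987 -0.1728 0.002 0 0 -48;0.035 0.0987 -0.1728 0.002 0 0 -58;0.035 0.0987 -0.1728 0.002 0 0 -68;0.035 0.0987 -0.1728 0.002 0 0 -76;0.035 0.0987 -0.1728 0.002 0 0 -76.1;0.035 0.0987 -0.1728 0.002 0 0 -76.1'
python3 - <<'E'
from h import *
go([562.3,93.2,429],down(81.0))
im=snapshot('wrist'); cv2.imwrite("pics/w5.png",im[:,:,::-1])
E
```

```text
t: 10.22
tcp_pos: [562.4, 93.7, 485.6]
orientation: [-2.392, -2.037, 0.0]
force: [-0.1, -0.2, -0.7]
grip_width: 40.5
finger_force: 30.7
shift [-0.0005 -0.      0.0566] turn [-0.01  0.01 -0.16]
```

View pics/w5.png

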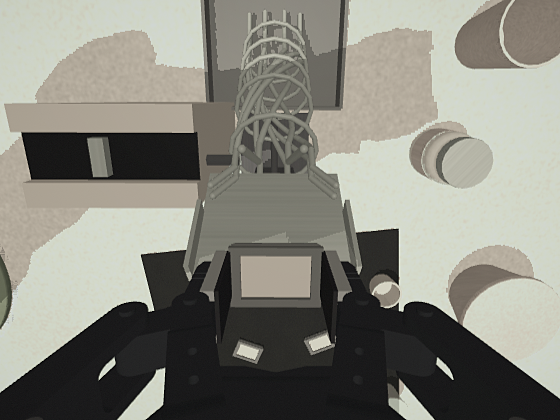

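The tag is held framed face up at (275,277), centred between the slope lips (188 and 356). The nub at (100,157) shows the lock open. I lower and release.

```bash
python3 -m creep '0.035 0 0 0.02 0 0 0;0.035 0 0 0.04 0 0 0;0.035 0 0 0.0566 0 0 0;0.035 0 0 0.0566 0 0 0;0.035 0 0 0.0566 0 0 0' ; python3 -m creep '0.056 0 0 0 0 0 0;0.056 0 0 0 0 0 0;0.056 0 0 0 0 0 0;0.056 0 0 0 0 0 0;0.056 0 0 -0.03 0 0 0;0.056 0 0 -0.06 0 0 0;0.056 0 0 -0.06 0 0 0;0.056 0 0 -0.06 0 0 0;0.056 0 0 -0.06 0 0 0;0.056 0 0 -0.06 0 0 0'
python3 - <<'E'
from h import *
go([581.9,-93,330],down(56.8))
im=snapshot('wrist'); cv2.imwrite("pics/w6.png",im[:,:,::-1])
E
```

```text
t: 10.9
tcp_pos: [562.8, 93.9, 429.5]
orientation: [2.388, 2.04, 0.001]
force: [0.9, 0.5, -0.8]
grip_width: 41.0
finger_force: 30.7
t: 12.15
tcp_pos: [562.6, 93.9, 488.4]
orientation: [-2.388, -2.041, 0.001]
force: [-0.9, 1.0, -0.3]
grip_width: 55.8
finger_force: 0.0
shift [-0.1815  0.0483  0.1584] turn [-0.04  0.04 24.24]
```

View pics/w6.png

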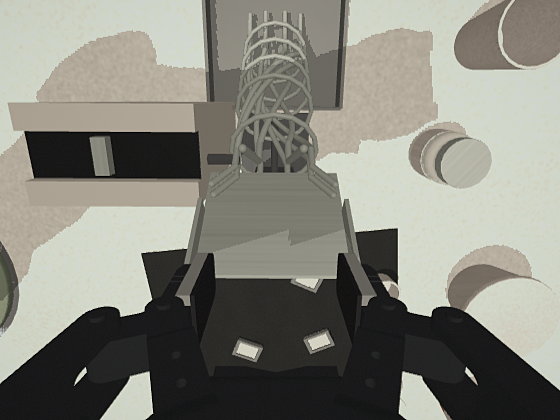

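The tag has left the mouth and nothing is stuck in the lead-in. On the way to the next tag I'll check the tray numerically by differencing the top view.

```bash
cat >> h.py <<'E'
def tray(save=None):
    a=cv2.imread("pics/top0.png").astype(int); b=snapshot('top')[:,:,::-1]
    if save: cv2.imwrite(save,b)
    d=np.abs(b.astype(int)-a).max(2)[160:245,75:205].astype(np.uint8)
    n,_,s,c=cv2.connectedComponentsWithStats((d>18).astype(np.uint8))
    for k in range(1,n):
        if s[k,4]>20: 
            uv=c[k]+[75,160]; print("tray change",uv.round(1),"area",s[k,4],"at",ray('top',uv,15).round(0),"now",b[int(uv[1]),int(uv[0])])
E
python3 -m creep '0.06 -0.03 0.01 0 0 0 4;0.06 -0.08 0.02 0 0 0 8;0.06 -0.13 0.034 0 0 0 12;0.06 -0.18 0.048 0.01 0 0 16;0.06 -0.1815 0.0483 0.06 0 0 20;0.06 -0.1815 0.0483 0.12 0 0 24;0.06 -0.1815 0.0483 0.1584 0 0 24.2;0.06 -0.1815 0.0483 0.1584 0 0 24.2;0.06 -0.1815 0.0483 0.1584 0 0 24.2'
python3 - <<'E'
from h import *
near(178); tray("pics/top1.png")
E
```

```text
t: 13.32
tcp_pos: [582.5, -93.2, 332.0]
orientation: [2.762, 1.495, 0.002]
force: [0.9, -0.8, 0.2]
grip_width: 60.0
finger_force: 0.0
tag 469.6 -206.4 size [31.2 42.6] toolx 58.7 px [242. 336.]
tag 583.3 -207.9 size [30.5 38.3] toolx 105.7 px [334. 284.]
tag 581.9 -93.0 size [30.8 42.5] toolx 56.8 px [273. 189.]
shift [-0.0004 -0.001   0.1543] turn [ 0.12 -0.07  0.04]
tray change [192.3 217.9] area 30 at [561. 154.  15.] now [87 96 97]
tray change [166.5 227.6] area 60 at [532. 222.  15.] now [64 68 70]
tray change [193.4 238.7] area 116 at [505. 149.  15.] now [118 130 140]
tray change [166.3 241.2] area 101 at [496. 221.  15.] now [115 128 138]
```

```bash
python3 - <<'E'
import cv2
a=cv2.imread("pics/top1.png"); cv2.imwrite("pics/top1c.png",cv2.resize(a[155:260,70:250],None,fx=4,fy=4,interpolation=cv2.INTER_CUBIC))
E
```

```text
(no output)
```

View pics/top1c.png

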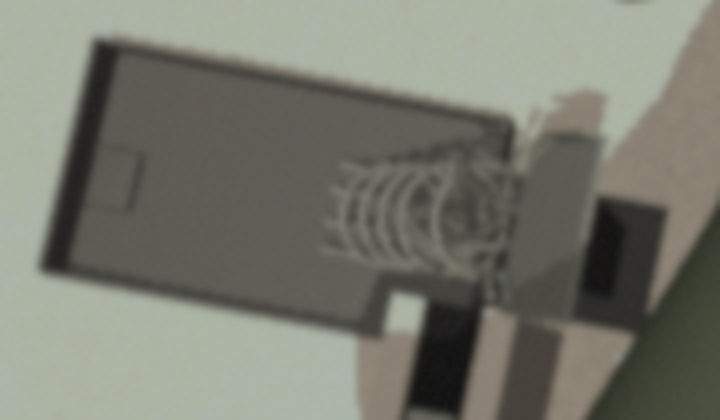

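The first tag lies in the tray at crop (120,178), plain grey with no white panel, so it is smooth side up. The method works, so on with the next tag.

```bash
python3 -m creep '0.06 0 -0.001 0.05 0 0 0;0.06 0 -0.001 0.1 0 0 0;0.06 0 -0.001 0.14 0 0 0;0.06 0 -0.001 0.154 0 0 0;0.06 0 -0.001 0.154 0 0 0;0.035 0 -0.001 0.154 0 0 0;0.035 0 -0.001 0.154 0 0 0;0.035 0 -0.001 0.154 0 0 0;0.035 0 -0.001 0.154 0 0 0;0.035 0 -0.001 0.154 0 0 0' 30; python3 -m creep '0.035 0 0 -0.01 0 0 0;0.035 0 0 -0.06 0 0 0;0.035 0 0 -0.12 0 0 0;0.035 0 0 -0.18 0 0 0;0.035 0 0 -0.24 0 0 0;0.035 0 0 -0.3 0 0 0;0.035 0 0 -0.312 0 0 0;0.035 0 0 -0.312 0 0 0'
python3 - <<'E'
from h import *
go([562.3,93.2,489],down(81.0))
E
```

```text
t: 14.68
tcp_pos: [581.9, -92.5, 178.5]
orientation: [2.762, 1.495, 0.004]
force: [-1.7, 0.2, 10.0]
grip_width: 40.2
finger_force: 28.9
t: 15.68
tcp_pos: [580.9, -92.4, 489.5]
orientation: [2.763, 1.495, 0.003]
force: [0.1, -0.1, -1.5]
grip_width: 40.1
finger_force: 30.5
shift [ 0.1452 -0.117   0.0005] turn [  0.08  -0.06 -24.15]
```

```bash
python3 -m creep '0.035 0.03 -0.025 0 0 0 -5;0.035 0.07 -0.055 0 0 0 -10;0.035 0.11 -0.09 0 0 0 -15;0.035 0.14 -0.113 0 0 0 -20;0.035 0.1452 -0.117 0 0 0 -24.1;0.035 0.1452 -0.117 0 0 0 -24.1;0.035 0.1452 -0.117 0 0 0 -24.1;0.035 0.1452 -0.117 0 0 0 -24.1'
python3 - <<'E'
from h import *
go([562.3,93.2,430],down(81.0))
E
```

```text
t: 16.68
tcp_pos: [562.7, 92.5, 488.3]
orientation: [2.392, 2.037, -0.001]
force: [0.2, 0.7, -0.4]
grip_width: 39.8
finger_force: 30.5
shift [ 0.0007 -0.0005  0.0583] turn [-0.02  0.02 -0.17]
```

```bash
python3 -m creep '0.035 0.0005 0 0.02 0 0 0;0.035 0.0005 0 0.04 0 0 0;0.035 0.0005 0 0.058 0 0 0;0.035 0.0005 0 0.058 0 0 0;0.035 0.0005 0 0.058 0 0 0' ; python3 -m creep '0.056 0 0 0 0 0 0;0.056 0 0 0 0 0 0;0.056 0 0 0 0 0 0;0.056 0 0 0 0 0 0;0.056 0 0 -0.03 0 0 0;0.056 0 0 -0.06 0 0 0;0.056 0 0 -0.06 0 0 0;0.056 0 0 -0.06 0 0 0;0.056 0 0 -0.06 0 0 0'
python3 - <<'E'
from h import *
go([585,-207.5,330],down(105))
E
```

```text
t: 17.3
tcp_pos: [563.0, 93.3, 431.2]
orientation: [2.39, 2.038, 0.001]
force: [-0.0, 0.6, 0.6]
grip_width: 40.0
finger_force: 30.5
t: 18.42
tcp_pos: [562.6, 93.7, 489.7]
orientation: [-2.39, -2.039, 0.002]
force: [-0.2, 0.0, 0.7]
grip_width: 56.3
finger_force: 0.0
shift [-0.2939  0.0697  0.1598] turn [-7.000e-02  2.000e-02 -2.405e+01]
```

```bash
python3 -m creep '0.06 -0.03 0.008 0 0 0 -4;0.06 -0.08 0.02 0 0 0 -8;0.06 -0.14 0.034 0 0 0 -12;0.06 -0.2 0.048 0 0 0 -16;0.06 -0.25 0.06 0.03 0 0 -20;0.06 -0.29 0.07 0.08 0 0 -24;0.06 -0.294 0.07 0.14 0 0 -24;0.06 -0.294 0.07 0.16 0 0 -24;0.06 -0.294 0.07 0.16 0 0 -24;0.06 -0.294 0.07 0.16 0 0 -24'
python3 - <<'E'
from h import *
near(180)
E
```

```text
t: 19.68
tcp_pos: [585.9, -207.8, 331.4]
orientation: [1.913, 2.491, 0.0]
force: [0.7, 0.5, 0.6]
grip_width: 60.1
finger_force: 0.0
tag 563.2 -320.0 size [30.5 43.2] toolx 169.6 px [224. 288.]
tag 461.9 -302.1 size [32.2 42.8] toolx 104.9 px [121. 248.]
tag 585.7 -206.8 size [31.2 42.5] toolx 104.9 px [274. 186.]
tag 469.9 -205.7 size [31.6 42.8] toolx 58.9 px [145. 151.]
shift [ 0.0011 -0.0003  0.1517] turn [0.08 0.05 0.01]
```

```bash
python3 -m creep '0.06 0.001 0 0.05 0 0 0;0.06 0.001 0 0.1 0 0 0;0.06 0.001 0 0.14 0 0 0;0.06 0.001 0 0.151 0 0 0;0.06 0.001 0 0.151 0 0 0;0.035 0.001 0 0.151 0 0 0;0.035 0.001 0 0.151 0 0 0;0.035 0.001 0 0.151 0 0 0;0.035 0.001 0 0.151 0 0 0;0.035 0.001 0 0.151 0 0 0' 30; python3 -m creep '0.035 0 0 -0.01 0 0 0;0.035 0 0 -0.06 0 0 0;0.035 0 0 -0.12 0 0 0;0.035 0 0 -0.18 0 0 0;0.035 0 0 -0.24 0 0 0;0.035 0 0 -0.3 0 0 0;0.035 0 0 -0.308 0 0 0;0.035 0 0 -0.308 0 0 0'
python3 - <<'E'
from h import *
go([562.3,93.2,489],down(81.0))
E
```

```text
t: 20.98
tcp_pos: [586.2, -207.3, 182.7]
orientation: [1.912, 2.488, 0.003]
force: [-6.5, 2.9, 30.8]
grip_width: 35.4
finger_force: 16.5
t: 21.98
tcp_pos: [585.1, -206.7, 488.4]
orientation: [1.913, 2.491, 0.002]
force: [0.7, 0.0, -0.4]
grip_width: 34.8
finger_force: 0.0
shift [ 0.2956  0.0554 -0.0006] turn [ 0.09 -0.   23.95]
```

The grip slipped off the rounded top edge because I grasped too high. Look again and grasp lower.

```bash
python3 -m creep '0.06 0 0 0.05 0 0 0;0.06 0 0 0.1 0 0 0;0.06 0 0 0.157 0 0 0;0.06 0 0 0.157 0 0 0;0.06 0 0 0.157 0 0 0'
python3 - <<'E'
from h import *
near(174.5,"pics/w7.png")
E
```

```text
t: 22.6
tcp_pos: [585.6, -207.1, 332.0]
orientation: [1.914, 2.49, -0.0]
force: [0.5, -0.5, 0.1]
grip_width: 59.8
finger_force: 0.0
tag 563.3 -320.1 size [30.6 43.2] toolx 169.3 px [224. 288.]
tag 462.2 -302.1 size [32.  43.2] toolx 104.9 px [122. 247.]
tag 587.7 -206.6 size [31.  42.5] toolx 104.9 px [276. 187.]
tag 470.1 -205.8 size [31.7 42.7] toolx 58.9 px [145. 151.]
shift [0.0003 0.0016 0.1581] turn [0.11 0.08 0.01]
```

```bash
python3 -m creep '0.06 0 0.002 0.05 0 0 0;0.06 0 0.002 0.1 0 0 0;0.06 0 0.002 0.14 0 0 0;0.06 0 0.002 0.158 0 0 0;0.06 0 0.002 0.158 0 0 0;0.06 0 0.002 0.158 0 0 0' 30;  python3 -m creep '0.035 0 0 0 0 0 0;0.035 0 0 0 0 0 0;0.035 0 0 0 0 0 0;0.035 0 0 0 0 0 0;0.035 0 0 0 0 0 0'; python3 -m creep '0.035 0 0 -0.01 0 0 0;0.035 0 0 -0.06 0 0 0;0.035 0 0 -0.12 0 0 0;0.035 0 0 -0.18 0 0 0;0.035 0 0 -0.24 0 0 0;0.035 0 0 -0.3 0 0 0;0.035 0 0 -0.314 0 0 0;0.035 0 0 -0.314 0 0 0'
python3 - <<'E'
from h import *
go([562.3,93.2,489],down(81.0))
E
```

```text
t: 23.4
tcp_pos: [588.0, -206.5, 174.2]
orientation: [1.912, 2.49, 0.001]
force: [-0.0, 0.9, -0.6]
grip_width: 60.5
finger_force: 0.0
t: 24.02
tcp_pos: [588.4, -206.4, 174.9]
orientation: [1.911, 2.489, 0.003]
force: [-1.4, 3.3, 23.2]
grip_width: 40.6
finger_force: 38.9
t: 25.02
tcp_pos: [587.1, -206.2, 487.2]
orientation: [1.913, 2.491, 0.001]
force: [-0.2, 0.7, -1.1]
grip_width: 40.7
finger_force: 31.0
shift [ 0.2956  0.0533 -0.0018] turn [ 0.08  0.   23.95]
```

```bash
python3 -m creep '0.035 0.03 0.005 0 0 0 4;0.035 0.08 0.014 0 0 0 8;0.035 0.14 0.025 0 0 0 12;0.035 0.2 0.036 0 0 0 16;0.035 0.25 0.045 0 0 0 20;0.035 0.29 0.053 -0.002 0 0 24;0.035 0.2956 0.0533 -0.002 0 0 24;0.035 0.2956 0.0533 -0.002 0 0 24;0.035 0.2956 0.0533 -0.002 0 0 24;0.035 0.2956 0.0533 -0.002 0 0 24'
python3 - <<'E'
from h import *
go([562.3,93.2,427],down(81.0))
E
```

```text
t: 26.28
tcp_pos: [562.6, 92.0, 488.4]
orientation: [2.391, 2.037, -0.0]
force: [0.9, 0.6, -0.5]
grip_width: 40.6
finger_force: 31.0
shift [ 0.0011 -0.0005  0.0614] turn [-0.01  0.01 -0.14]
```

```bash
python3 -m creep '0.035 0.001 0 0.02 0 0 0;0.035 0.001 0 0.04 0 0 0;0.035 0.001 0 0.06 0 0 0;0.035 0.001 0 0.06 0 0 0;0.035 0.001 0 0.06 0 0 0' ; python3 -m creep '0.056 0 0 0 0 0 0;0.056 0 0 0 0 0 0;0.056 0 0 0 0 0 0;0.056 0 0 0 0 0 0;0.056 0 0 -0.03 0 0 0;0.056 0 0 -0.06 0 0 0;0.056 0 0 -0.06 0 0 0;0.056 0 0 -0.06 0 0 0;0.056 0 0 -0.06 0 0 0'
python3 - <<'E'
from h import *
go([470,-206,330],down(58.8))
cv2.imwrite("pics/w8.png",snapshot('wrist')[:,:,::-1])
E
```

```text
t: 26.9
tcp_pos: [563.0, 93.7, 429.3]
orientation: [2.39, 2.038, 0.001]
force: [-0.4, 0.2, -0.1]
grip_width: 40.6
finger_force: 31.0
t: 28.02
tcp_pos: [562.6, 94.2, 487.7]
orientation: [-2.389, -2.039, 0.002]
force: [-0.4, -0.6, -0.9]
grip_width: 56.0
finger_force: 0.0
shift [-0.3109 -0.044   0.1579] turn [-0.06  0.05 22.15]
```

```bash
python3 -m creep '0.06 -0.03 -0.004 0 0 0 4;0.06 -0.08 -0.012 0 0 0 8;0.06 -0.14 -0.02 0 0 0 12;0.06 -0.2 -0.028 0 0 0 16;0.06 -0.26 -0.037 0.03 0 0 20;0.06 -0.31 -0.044 0.08 0 0 22;0.06 -0.311 -0.044 0.14 0 0 22.1;0.06 -0.311 -0.044 0.158 0 0 22.1;0.06 -0.311 -0.044 0.158 0 0 22.1;0.06 -0.311 -0.044 0.158 0 0 22.1'
python3 - <<'E'
from h import *
near(176.5)
b=snapshot('top')[:,:,::-1]; t=b[155:260,70:250]; cv2.imwrite("pics/top2c.png",cv2.resize(t,None,fx=4,fy=4,interpolation=cv2.INTER_CUBIC))
E
```

```text
t: 29.32
tcp_pos: [470.4, -206.5, 331.6]
orientation: [2.736, 1.542, 0.001]
force: [0.2, 0.0, 0.4]
grip_width: 60.0
finger_force: 0.0
tag 462.4 -302.6 size [31.2 43.4] toolx 105.1 px [318. 275.]
tag 563.0 -319.2 size [31.5 44.5] toolx -10.7 px [421. 238.]
tag 470.0 -205.9 size [31.  42.5] toolx 58.8 px [273. 188.]
shift [-1.000e-04 -9.000e-04  1.553e-01] turn [ 0.1  -0.03  0.06]
```

View pics/top2c.png

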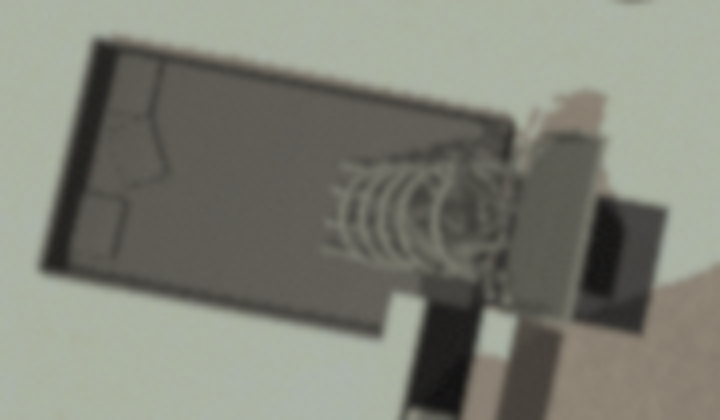

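Three tags lie at the tray's far end at (135,85), (140,155) and (98,222), all plain grey and so smooth side up. Continuing.

```bash
python3 -m creep '0.06 0 -0.001 0.05 0 0 0;0.06 0 -0.001 0.1 0 0 0;0.06 0 -0.001 0.14 0 0 0;0.06 0 -0.001 0.155 0 0 0;0.06 0 -0.001 0.155 0 0 0;0.035 0 -0.001 0.155 0 0 0;0.035 0 -0.001 0.155 0 0 0;0.035 0 -0.001 0.155 0 0 0;0.035 0 -0.001 0.155 0 0 0;0.035 0 -0.001 0.155 0 0 0' 30; python3 -m creep '0.035 0 0 -0.01 0 0 0;0.035 0 0 -0.06 0 0 0;0.035 0 0 -0.12 0 0 0;0.035 0 0 -0.18 0 0 0;0.035 0 0 -0.24 0 0 0;0.035 0 0 -0.3 0 0 0;0.035 0 0 -0.312 0 0 0;0.035 0 0 -0.312 0 0 0'
python3 - <<'E'
from h import *
go([562.3,93.2,489],down(81.0))
E
```

```text
t: 30.68
tcp_pos: [470.0, -205.7, 177.2]
orientation: [2.735, 1.543, 0.003]
force: [-1.3, -0.3, 8.8]
grip_width: 40.2
finger_force: 29.1
t: 31.68
tcp_pos: [469.1, -205.4, 488.3]
orientation: [2.736, 1.544, 0.003]
force: [0.5, 0.3, -1.4]
grip_width: 40.6
finger_force: 30.6
shift [ 3.038e-01 -7.460e-02 -3.000e-04] turn [  0.08  -0.07 -22.13]
```

```bash
python3 -m creep '0.035 0.03 -0.007 0 0 0 -4;0.035 0.08 -0.02 0 0 0 -8;0.035 0.14 -0.034 0 0 0 -12;0.035 0.2 -0.049 0 0 0 -16;0.035 0.26 -0.064 0 0 0 -20;0.035 0.3 -0.074 0 0 0 -22;0.035 0.3038 -0.0746 0 0 0 -22.1;0.035 0.3038 -0.0746 0 0 0 -22.1;0.035 0.3038 -0.0746 0 0 0 -22.1;0.035 0.3038 -0.0746 0 0 0 -22.1'
python3 - <<'E'
from h import *
go([562.3,93.2,428],down(81.0))
E
```

```text
t: 32.92
tcp_pos: [562.7, 92.1, 487.5]
orientation: [-2.391, -2.037, 0.0]
force: [1.4, -0.8, -1.3]
grip_width: 40.3
finger_force: 30.6
shift [ 0.0011 -0.0005  0.0595] turn [-0.   -0.   -0.14]
```

```bash
python3 -m creep '0.035 0.001 0 0.02 0 0 0;0.035 0.001 0 0.04 0 0 0;0.035 0.001 0 0.059 0 0 0;0.035 0.001 0 0.059 0 0 0;0.035 0.001 0 0.059 0 0 0' ; python3 -m creep '0.056 0 0 0 0 0 0;0.056 0 0 0 0 0 0;0.056 0 0 0 0 0 0;0.056 0 0 0 0 0 0;0.056 0 0 -0.03 0 0 0;0.056 0 0 -0.06 0 0 0;0.056 0 0 -0.06 0 0 0;0.056 0 0 -0.06 0 0 0;0.056 0 0 -0.06 0 0 0'
python3 - <<'E'
from h import *
go([462.3,-302.5,330],down(105))
E
```

```text
t: 33.55
tcp_pos: [563.1, 93.7, 429.3]
orientation: [2.39, 2.038, 0.001]
force: [0.7, -0.0, -0.4]
grip_width: 40.2
finger_force: 30.6
t: 34.67
tcp_pos: [562.8, 94.0, 487.7]
orientation: [-2.39, -2.039, 0.002]
force: [-0.9, 0.5, 0.6]
grip_width: 55.9
finger_force: 0.0
shift [-0.4073 -0.0367  0.158 ] turn [-7.000e-02  2.000e-02 -2.406e+01]
```

```bash
python3 -m creep '0.06 -0.04 -0.004 0 0 0 -4;0.06 -0.09 -0.008 0 0 0 -8;0.06 -0.15 -0.013 0 0 0 -12;0.06 -0.21 -0.019 0 0 0 -16;0.06 -0.27 -0.024 0 0 0 -20;0.06 -0.33 -0.03 0.02 0 0 -24;0.06 -0.38 -0.034 0.06 0 0 -24;0.06 -0.407 -0.037 0.11 0 0 -24;0.06 -0.407 -0.037 0.158 0 0 -24;0.06 -0.407 -0.037 0.158 0 0 -24;0.06 -0.407 -0.037 0.158 0 0 -24'
python3 - <<'E'
from h import *
near(176.5)
E
```

```text
t: 36.05
tcp_pos: [462.8, -302.2, 331.9]
orientation: [1.913, 2.491, 0.0]
force: [-0.0, -0.4, 1.0]
grip_width: 60.0
finger_force: 0.0
tag 562.9 -319.4 size [32.4 43.2] toolx 169.6 px [372. 231.]
tag 462.3 -302.3 size [31.  42.4] toolx 104.9 px [274. 187.]
shift [ 0.0002 -0.001   0.1558] turn [0.1  0.08 0.03]
```

```bash
python3 -m creep '0.06 0 -0.001 0.05 0 0 0;0.06 0 -0.001 0.1 0 0 0;0.06 0 -0.001 0.14 0 0 0;0.06 0 -0.001 0.1555 0 0 0;0.06 0 -0.001 0.1555 0 0 0;0.035 0 -0.001 0.1555 0 0 0;0.035 0 -0.001 0.1555 0 0 0;0.035 0 -0.001 0.1555 0 0 0;0.035 0 -0.001 0.1555 0 0 0;0.035 0 -0.001 0.1555 0 0 0' 30; python3 -m creep '0.035 0 0 -0.01 0 0 0;0.035 0 0 -0.06 0 0 0;0.035 0 0 -0.12 0 0 0;0.035 0 0 -0.18 0 0 0;0.035 0 0 -0.24 0 0 0;0.035 0 0 -0.3 0 0 0;0.035 0 0 -0.312 0 0 0;0.035 0 0 -0.312 0 0 0'
python3 - <<'E'
from h import *
go([562.3,93.2,489],down(81.0))
E
```

```text
t: 37.35
tcp_pos: [462.0, -302.7, 176.9]
orientation: [1.912, 2.49, 0.001]
force: [-1.3, 1.0, 9.5]
grip_width: 40.3
finger_force: 29.1
t: 38.35
tcp_pos: [461.1, -302.2, 488.0]
orientation: [1.912, 2.491, 0.002]
force: [0.5, 0.7, -0.6]
grip_width: 40.4
finger_force: 30.6
shift [ 0.3558  0.1998 -0.0009] turn [1.000e-01 1.000e-02 2.396e+01]
```

```bash
python3 -m creep '0.035 0.03 0.017 0 0 0 4;0.035 0.08 0.045 0 0 0 8;0.035 0.13 0.073 0 0 0 12;0.035 0.18 0.101 0 0 0 16;0.035 0.23 0.129 0 0 0 20;0.035 0.28 0.157 0 0 0 24;0.035 0.33 0.185 -0.001 0 0 24;0.035 0.3558 0.1998 -0.001 0 0 24;0.035 0.3558 0.1998 -0.001 0 0 24;0.035 0.3558 0.1998 -0.001 0 0 24;0.035 0.3558 0.1998 -0.001 0 0 24'
python3 - <<'E'
from h import *
go([562.3,93.2,428],down(81.0))
E
```

```text
t: 39.72
tcp_pos: [562.5, 91.7, 487.8]
orientation: [-2.392, -2.037, 0.001]
force: [0.2, -0.1, 0.3]
grip_width: 40.0
finger_force: 30.6
shift [ 0.0015 -0.0004  0.0598] turn [-0.02  0.02 -0.16]
```

```bash
python3 -m creep '0.035 0.0015 0 0.02 0 0 0;0.035 0.0015 0 0.04 0 0 0;0.035 0.0015 0 0.0595 0 0 0;0.035 0.0015 0 0.0595 0 0 0;0.035 0.0015 0 0.0595 0 0 0' ; python3 -m creep '0.056 0 0 0 0 0 0;0.056 0 0 0 0 0 0;0.056 0 0 0 0 0 0;0.056 0 0 0 0 0 0;0.056 0 0 -0.03 0 0 0;0.056 0 0 -0.06 0 0 0;0.056 0 0 -0.06 0 0 0;0.056 0 0 -0.06 0 0 0;0.056 0 0 -0.06 0 0 0'
python3 - <<'E'
from h import *
go([563,-319.5,330],down(-10.6))
E
```

```text
t: 40.35
tcp_pos: [563.1, 93.9, 429.3]
orientation: [2.39, 2.038, 0.001]
force: [0.0, -0.2, 0.5]
grip_width: 40.6
finger_force: 30.6
t: 41.48
tcp_pos: [562.8, 94.5, 487.7]
orientation: [-2.39, -2.039, 0.002]
force: [-0.7, 0.9, -0.0]
grip_width: 55.7
finger_force: 0.0
shift [-0.4087  0.0655  0.1579] turn [-2.000e-02  8.000e-02  9.154e+01]
```

```bash
python3 -m creep '0.06 -0.04 0.006 0 0 0 9;0.06 -0.09 0.014 0 0 0 18;0.06 -0.15 0.024 0 0 0 28;0.06 -0.21 0.034 0 0 0 38;0.06 -0.27 0.043 0 0 0 48;0.06 -0.33 0.053 0.02 0 0 58;0.06 -0.38 0.061 0.06 0 0 68;0.06 -0.409 0.0655 0.11 0 0 78;0.06 -0.409 0.0655 0.158 0 0 88;0.06 -0.409 0.0655 0.158 0 0 91.5;0.06 -0.409 0.0655 0.158 0 0 91.5;0.06 -0.409 0.0655 0.158 0 0 91.5'
python3 - <<'E'
from h import *
near(176.5)
E
```

```text
t: 42.98
tcp_pos: [563.3, -319.8, 330.8]
orientation: [3.128, -0.286, 0.001]
force: [-0.8, -0.1, 1.0]
grip_width: 60.2
finger_force: 0.0
tag 563.3 -319.5 size [31.  42.6] toolx -10.5 px [275. 190.]
tag 684.7 -127.6 size [27.5 42.5] toolx 66.1 px [13. 86.]
shift [-0.0002 -0.0003  0.1544] turn [ 0.   -0.04 -0.01]
```

```bash
python3 -m creep '0.06 0 0 0.05 0 0 0;0.06 0 0 0.1 0 0 0;0.06 0 0 0.14 0 0 0;0.06 0 0 0.1545 0 0 0;0.06 0 0 0.1545 0 0 0;0.035 0 0 0.1545 0 0 0;0.035 0 0 0.1545 0 0 0;0.035 0 0 0.1545 0 0 0;0.035 0 0 0.1545 0 0 0;0.035 0 0 0.1545 0 0 0' 30; python3 -m creep '0.035 0 0 -0.01 0 0 0;0.035 0 0 -0.06 0 0 0;0.035 0 0 -0.12 0 0 0;0.035 0 0 -0.18 0 0 0;0.035 0 0 -0.24 0 0 0;0.035 0 0 -0.3 0 0 0;0.035 0 0 -0.312 0 0 0;0.035 0 0 -0.312 0 0 0'
python3 - <<'E'
from h import *
go([562.3,93.2,489],down(81.0))
E
```

```text
t: 44.28
tcp_pos: [563.7, -320.2, 178.0]
orientation: [3.128, -0.288, 0.004]
force: [-2.0, 0.9, 8.0]
grip_width: 40.3
finger_force: 29.4
t: 45.28
tcp_pos: [562.9, -319.8, 488.9]
orientation: [-3.128, 0.289, -0.002]
force: [0.3, 0.3, -1.1]
grip_width: 40.3
finger_force: 30.5
shift [-7.630e-02 -4.059e-01 -2.000e-04] turn [ 6.000e-02 -8.000e-02 -9.156e+01]
```

```bash
python3 -m creep '0.035 -0.008 -0.04 0 0 0 -9;0.035 -0.017 -0.09 0 0 0 -18;0.035 -0.028 -0.15 0 0 0 -28;0.035 -0.04 -0.21 0 0 0 -38;0.035 -0.051 -0.27 0 0 0 -48;0.035 -0.062 -0.33 0 0 0 -58;0.035 -0.071 -0.38 0 0 0 -68;0.035 -0.0763 -0.406 0 0 0 -78;0.035 -0.0763 -0.406 0 0 0 -88;0.035 -0.0763 -0.406 0 0 0 -91.5;0.035 -0.0763 -0.406 0 0 0 -91.5;0.035 -0.0763 -0.406 0 0 0 -91.5'
python3 - <<'E'
from h import *
go([562.3,93.2,428],down(81.0))
E
```

```text
t: 46.78
tcp_pos: [562.5, 93.4, 487.3]
orientation: [-2.391, -2.037, 0.002]
force: [0.5, -0.2, -0.1]
grip_width: 39.9
finger_force: 30.6
shift [-0.0001 -0.0001  0.0593] turn [-0.06  0.03 -0.15]
```

```bash
python3 -m creep '0.035 0 0 0.02 0 0 0;0.035 0 0 0.04 0 0 0;0.035 0 0 0.059 0 0 0;0.035 0 0 0.059 0 0 0;0.035 0 0 0.059 0 0 0' ; python3 -m creep '0.056 0 0 0 0 0 0;0.056 0 0 0 0 0 0;0.056 0 0 0 0 0 0;0.056 0 0 0 0 0 0;0.056 0 0 -0.03 0 0 0;0.056 0 0 -0.06 0 0 0;0.056 0 0 -0.06 0 0 0;0.056 0 0 -0.06 0 0 0;0.056 0 0 -0.06 0 0 0'
python3 - <<'E'
from h import *
go([427.9,153.5,470],down(81.0))
E
```

```text
t: 47.4
tcp_pos: [562.7, 93.2, 429.5]
orientation: [2.39, 2.038, 0.0]
force: [-0.3, -0.7, 0.6]
grip_width: 40.1
finger_force: 31.3
t: 48.52
tcp_pos: [562.5, 93.4, 488.2]
orientation: [-2.39, -2.039, 0.002]
force: [-0.1, -0.1, -0.1]
grip_width: 55.9
finger_force: 0.0
shift [ 0.0382 -0.1423  0.0184] turn [-0.06  0.03 -0.06]
```

```bash
python3 -m creep '0 0.01 -0.04 0 0 0 0;0 0.025 -0.09 0 0 0 0;0 0.038 -0.142 0.005 0 0 0;0 0.038 -0.142 0.018 0 0 0;0 0.038 -0.142 0.018 0 0 0;0 0.038 -0.142 0.018 0 0 0'
python3 - <<'E'
from h import *
go([427.9,153.5,397],down(81.0))
w=snapshot('wrist')[:,:,::-1]
b=snapshot('top')[:,:,::-1]; cv2.imwrite("pics/top3.png",b)
t=cv2.resize(b[110:320,60:400],None,fx=2.35,fy=2.35,interpolation=cv2.INTER_CUBIC)
t2=np.clip(cv2.resize(b[160:235,75:175],None,fx=4,fy=4,interpolation=cv2.INTER_CUBIC).astype(int)*1.6,0,255).astype(np.uint8)
w2=cv2.resize(w,(400,300)); out=np.zeros((600,800,3),np.uint8); out[:300,:400]=t2; out[:300,400:]=w2
t=cv2.resize(t,(486,300)); out[300:,:486]=t; cv2.imwrite("pics/chk.png",out)
E
```

```text
t: 49.28
tcp_pos: [429.2, 152.5, 471.1]
orientation: [2.391, 2.036, -0.001]
force: [0.4, -0.5, -0.3]
grip_width: -0.1
finger_force: 0.0
shift [ 0.0008 -0.0015  0.0741] turn [ 0.02  0.05 -0.16]
```

View pics/chk.png

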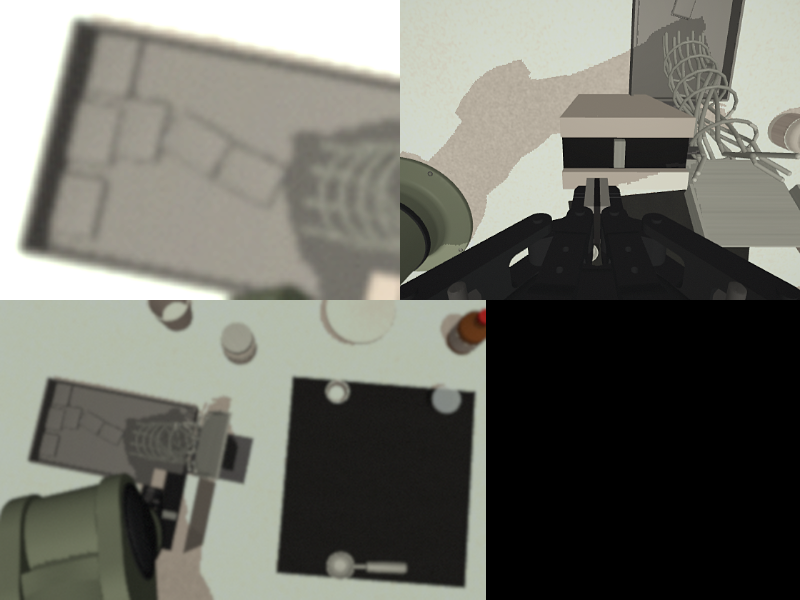

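Six plain grey tags lie in the tray at crop (115,65), (90,135), (143,130), (195,143), (250,175) and (80,205). None shows a white panel. The mat is empty and the bystanders have not moved. Now I close the lock from the +y side.

```bash
python3 -m creep '0 0.001 -0.0015 0.03 0 0 0;0 0.001 -0.0015 0.055 0 0 0;0 0.001 -0.0015 0.07 0 0 0;0 0.001 -0.0015 0.074 0 0 0;0 0.001 -0.0015 0.074 0 0 0' ; python3 -m creep '0 0 0.006 0 0 0 0;0 0 0.012 0 0 0 0;0 0 0.018 0 0 0 0;0 0 0.023 0 0 0 0;0 0 0.023 0 0 0 0'
```

```text
t: 50.0
tcp_pos: [427.3, 154.3, 397.4]
orientation: [2.39, 2.038, 0.0]
force: [0.0, 0.3, 0.4]
grip_width: -0.2
finger_force: 0.0
t: 50.62
tcp_pos: [450.1, 150.6, 397.0]
orientation: [2.39, 2.038, 0.0]
force: [0.6, -1.3, 0.7]
grip_width: 0.2
finger_force: 0.5
```

```bash
python3 -m creep '0 0 0.002 0 0 0 0;0 0 0.003 0 0 0 0;0 0 0.003 0 0 0 0'; python3 -m creep '0 0 0.001 0 0 0 0;0 0 0.002 0 0 0 0;0 0 0.002 0 0 0 0'
```

```text
t: 51.0
tcp_pos: [452.7, 150.2, 397.0]
orientation: [2.39, 2.039, -0.0]
force: [-1.5, -1.4, 0.9]
grip_width: -0.1
finger_force: 0.8
t: 51.38
tcp_pos: [454.7, 150.0, 397.0]
orientation: [2.39, 2.039, -0.0]
force: [-1.4, -1.7, 0.2]
grip_width: -0.1
finger_force: 1.0
```

```bash
python3 -m creep '0 0 0.001 0 0 0 0;0 0 0.002 0 0 0 0;0 0 0.002 0 0 0 0'; python3 -m creep '0 0 0.001 0 0 0 0;0 0 0.002 0 0 0 0;0 0 0.002 0 0 0 0'
```

```text
t: 51.75
tcp_pos: [456.7, 149.6, 397.0]
orientation: [-2.39, -2.039, 0.0]
force: [-2.8, -2.4, 2.3]
grip_width: -0.4
finger_force: 1.8
t: 52.12
tcp_pos: [457.7, 149.5, 396.8]
orientation: [-2.388, -2.038, 0.004]
force: [-15.3, 0.9, 13.8]
grip_width: 0.1
finger_force: 8.8
```

At the stop (15 N). I back off, rise, and check with a final look.

```bash
python3 -m creep '0 0 -0.004 0 0 0 0;0 0 -0.006 -0.01 0 0 0;0 0 -0.006 -0.06 0 0 0;0 0 -0.006 -0.1 0 0 0;0 -0.03 -0.006 -0.12 0 0 0;0 -0.06 -0.006 -0.12 0 0 0;0 -0.06 -0.006 -0.12 0 0 0;0 -0.06 -0.006 -0.12 0 0 0'
python3 - <<'E'
from h import *
w=snapshot('wrist')[:,:,::-1]; cv2.imwrite("pics/w9.png",w)
for z,P in((230,(467.4,147.5,230)),(230,(449.6,150.3,230))):
    u=proj('wrist',P).round().astype(int); g=w[u[1]-3:u[1]+4,u[0]-4:u[0]+5].mean(); print(u,g)
u=proj('wrist',(467.4,147.5,230)).round().astype(int); print(w[u[1],u[0]-60:u[0]+60:2].mean(1).round())
E
```

```text
t: 53.12
tcp_pos: [443.3, 91.6, 517.3]
orientation: [-2.39, -2.04, -0.001]
force: [0.2, 0.9, -1.2]
grip_width: -0.3
finger_force: 0.0
[294 123] 144.26984126984127
[270 123] 33.80952380952381
[ 31.  33.  33.  31.  33.  33.  32.  33.  33.  32.  33.  32.  33.  33.
  33.  34.  34.  34.  35.  33.  34.  36.  36.  36.  34.  36.  34.  30.
 153. 142. 142. 145. 142. 140. 155.  27.  35.  37.  37.  37.  37.  36.
  36.  35.  35.  35.  36.  35.  37.  36.  35.  36.  37.  34.  35.  35.
  37.  35.  33.  34.]
```

```bash
python3 - <<'E'
from cell import arm
print(arm.finish_job())
E
```

```text
the job is handed in; nothing more can be done
None
```

The job is handed in: the chute was unlocked, all six tags went through it and lie smooth side up in the catch tray, the lock is pushed back to its shut stop, and nothing else on the counter appears to have moved.

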